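Clamp the wooden disc in the screw clamp

ROBOT

A 6-joint arm with a two-finger parallel gripper is mounted at the origin on a cart in front of the work surface, level with it; the furniture and walls round the work are solid. World frame = base frame: x ahead of the robot, y to its left, z up, the work surface at z = 0. Lengths are in m, angles in rad, forces in N, time in s.
With the tool pointing down it reaches from about 0.4 to 0.825 m from the base axis. Payload 7 kg.
Tool frame: the origin (TCP) lies midway between the tips of the shut fingers; the grasp point (between the pads) lies 19 mm behind it; z points along the fingers, y is the line along which they close (so a half turn about z gives the same grasp; the last joint's range is limited). The gripper opens to 88 mm and grips with 3 to 60 N. Pads are 19 mm wide; open, the fingers measure 130 mm over their backs; the gripper's body (78 mm by 193 mm) begins 47 mm behind the grasp point.
Start: joints at [-1.003, 0.359, 0.012, 0, -1.224, -0.288], TCP at [0.186, -0.649, 0.227] pointing down, gripper open.
Joint ranges: [-3.07, 3.07], [-1.43, 2.12], [-1.02, 1.25], [-3.03, 1.67], [-3.05, -0], [-3.03, 3.03]. Speed limits (rad/s): [2.39, 2.39, 3.01, 3.14, 3.14, 3.14].

INTERFACE

Orientations are given as [roll, pitch, yaw] about the fixed x, y, z axes, in that order (R = Rz(yaw) Ry(pitch) Rx(roll)).
In Python, from station import monitor, viewer, arm gives the robot as it stands.
- The arm moves only by the tool move_arm, never from a script. Its argument "deltas" is a list that holds one entry, the list of rows, each a list of 7 numbers: the turn, a rotation vector about the tool's x, y, z in degrees, then the shift along the tool's x, y, z in m, then the finger opening in m, from 0 to 0.0876. A call has 1 to 12 rows; each row is the pose to reach, as a shift and turn from the pose commanded when the call began, along the tool's axes at that moment; what a row does not reach only later rows make up. A row lasts 1/12 s, in which the tool goes at most 41.7 mm and 7.16 degrees, less where a joint would pass 70% of its speed; a pose out of reach is approached as far as the arm can. A call with a gripper value outside its range is refused whole. The fingers move at their own pace and stop on an object; "force" is the grip in N (left out, the last holds). Time passes only in rows, so rows that repeat a pose let the fingers close. It gives the time, the measured TCP pose, the force and the opening at its end, in the units of the state.
- monitor.get_state(): the state, without advancing time (a new reading comes with each control period).
- viewer.grab_frame(name): name is "scene" or "top"; returns a dict with "frame" (400x640x3 uint8, blue, green, red), "vfov" (degrees; the focal length in pixels is half the picture's height over the tangent of half this angle, whatever the lens; pixels are square), "cx", "cy" (the principal point, pixels), "xyz" and "orientation" of the camera in the world. Camera axes: x right, y down, z forward; pixel columns grow to the right and rows downward; lengths in m; the calibration is good to about 2 mm. A picture is of the moment at which its call begins. There is no depth.
- arm.job_done(): hands the job in, once; it reports no verdict.
The state is a dict: "t": time; "q": joint angles; "qd": joint speeds; "joint_efforts": joint torques, N m; "eef_pos": TCP position; "ee_rot": TCP orientation; "force": force on the tool from outside, world axes, zero at the start; "moment": the same for the moment, N m; "width": finger opening in m.
Only numpy, scipy, OpenCV 4.12 (cv2) and the standard library are available. Lean on these libraries where they do the work, as an engineer would, in place of code of your own. Each camera call takes 0.05 s, during which the arm holds its last target. There are 200 camera calls.

TASK

The wooden disc on the cork pad of the small bench clamp is to be held for gluing. Swing the clamp's arm clockwise (seen from above) round its pillar to its stop, so that the screw stands over the disc, then screw the knurled knob down clockwise until it stops tight and the foot presses on the disc. Leave the disc lying where it is and the other things undisturbed, and let go.

Things in the scene. Friction and masses are not known exactly. Their poses are not given: they have to be found in the camera images.
- knob_center (a point): centre (half-way up, on the screw's axis) of the round knurled steel knob on top of the clamp's screw: 45 mm across, 28 mm high, axis upright, free to grip all round at any yaw from above. It sits 100 mm from pivot_point at the end of the arm and moves with the arm. When the screw is up, the knob's centre is 49 mm above the middle of the arm; screwed right down, 39 mm. Under the knob stands only a 24 mm wide boss; the arm's top is 9 mm above the arm's middle
- pivot_point (a point): point on the upright axis of the clamp's steel pillar, at the middle height of the arm (71 mm above the bench). From here the aluminium arm (20 mm wide, 18 mm high) runs level for 100 mm to the screw; pillar cap 36 mm across, its top 17 mm above this point
- clamp_arm (a joint): angle of the clamp's arm about its pillar: 0 is home against its stop, with the screw over the middle of the cork pad; it grows as the arm swings open anticlockwise seen from above, up to 1.6 rad. It moves stiffly (about 2.5 N at the knob) and stays where it is left. A gripper that holds the knob while the arm swings must turn with the arm, or it turns the knob. Starts open (0.75 to 1.4 rad)
- clamp_knob (a joint): turn of the knob from fully raised (0), growing as it is screwed down clockwise seen from above. It stops dead at 4.0 rad, where its underside meets the boss. Screw, knob and foot go down 2.5 mm per radian (16 mm a turn). It turns with about 0.06 N m, holds where it is left; the foot meets the disc at about 2.8 rad when the arm is home, after which its spring is squeezed, up to about 12 N at the stop. Starts between 0 and 1.2 rad
- clamp_foot: black foot of the screw, 32 mm across, on the screw's axis below the arm, sprung by up to 6 mm; origin in the middle of its underside, 7 mm above the disc's top with the screw fully raised
- disc: loose wooden disc, a slice of a branch, about 107 mm across and 14 mm thick, lying flat on the cork pad; origin in the middle of its underside
- pad_center (a point): middle of the top of the round cork pad (120 mm across, 15 mm above the bench) on the clamp's base plate. The base (205 x 135 x 12 mm) is bolted to the bench; the pillar stands on its far part, 100 mm from this point
- blower_center (a point): middle of a red rubber dust blower, 48 mm across, 108 mm tall, standing on the bench (bystander)
- benzine_center (a point): middle of a round glass jar with ball-topped lid, 59 mm across, 58 mm tall (bystander)
- calliper_center (a point): middle of a slide calliper lying on the bench, 150 x 50 x 14 mm (bystander)
- loupe_center (a point): middle of a black eye loupe, 36 mm across, 39 mm tall (bystander)

How it is judged:
By the outcome, as a careful person would: the job done as asked, in the order asked, and still so for the second after the job is handed in, with the robot touching nothing.
It also fails if it takes over 72 s, if anything falls off the work surface, if the arm or the gripper's body presses on something with over 40 N, if the wrist force passes 120 N, or if a joint passes its speed limit or range.

## Working session

There is one attempt and no reset: what is moved stays moved. The work goes in short steps, Python scripts to look and compute and a tool call to move; the robot and the scene stay as the last step left them, time stands still between calls to the robot, and variables do not carry over. Pictures are saved under pics/ and viewed, on a budget of 10 in all, crops included, one or two more only if the job needs it, and the job is handed in when it is done.

Besides the shell and the picture viewer there is one more tool, called in YAML: its name, and indented under it one key for each argument. move_arm: Moves the arm, as the interface text tells. Its arguments: {"type":"object","properties":{"deltas":{"type":"array","items":{"type":"array","items":{"type":"array","items":{"type":"number"}}}},"force":{"type":"number"}},"required":["deltas"]}

```bash
mkdir -p pics; ls; cat > h.py <<'E'
import numpy as np, cv2
from station import monitor, viewer, arm
from scipy.spatial.transform import Rotation as R
def grab(n,fn=None):
    f=viewer.grab_frame(n)
    if fn: cv2.imwrite('pics/'+fn,f['frame'])
    return f
def Rc(f):
    o=np.array(f['orientation'])
    return o if o.shape==(3,3) else R.from_euler('xyz',o).as_matrix()
def foc(f): return f['frame'].shape[0]/2/np.tan(np.radians(f['vfov'])/2)
def ray(f,u,v):
    d=Rc(f)@np.array([(u-f['cx'])/foc(f),(v-f['cy'])/foc(f),1]); return np.array(f['xyz']),d/np.linalg.norm(d)
def onz(f,u,v,z):
    o,d=ray(f,u,v); return o+d*(z-o[2])/d[2]
def proj(f,p):
    c=Rc(f).T@(np.array(p)-np.array(f['xyz'])); return c[:2]/c[2]*foc(f)+[f['cx'],f['cy']]
E
python3 - <<'E'
from h import *
for n in('top','scene'):
    f=grab(n,n+'1.png'); print(n,{k:f[k] for k in f if k!='frame'},foc(f))
print(monitor.get_state())
E
```

```text
pics
top {'vfov': 49.14020543298504, 'cx': 315.5649625466556, 'cy': 201.89042962396564, 'xyz': array([0.34361617, 0.07819933, 1.21860073]), 'orientation': array([-2.98380861, -0.01190579, -1.58658715])} 437.44081000149765
scene {'vfov': 44.210633553002936, 'cx': 323.6794396260477, 'cy': 199.78276137963414, 'xyz': array([-0.44189039,  0.57381739,  0.67088985]), 'orientation': array([-2.06879137,  0.02713749, -2.04719801])} 492.4095169805579
{'t': 0.1, 'q': array([-1.00290518e+00,  3.59330096e-01,  1.11646152e-02, -3.28821308e-04,
       -1.22412787e+00, -2.88111926e-01]), 'qd': array([-0.00058339, -0.00124513,  0.00284108,  0.00165422, -0.001012  ,
       -0.00072553]), 'joint_efforts': array([-2.95142898e-03, -5.84163702e+01,  2.93753368e+01,  7.01536596e+00,
        1.02256189e-02, -4.84033421e-05]), 'eef_pos': array([ 0.18626074, -0.64833   ,  0.2257093 ]), 'ee_rot': array([ 3.14006949e+00, -1.29020682e-04, -2.86192529e+00]), 'force': array([-0.43998773, -0.35937304,  0.56929828]), 'moment': array([ 0.00413878, -0.00805334, -0.0019377 ]), 'width': 0.08755384364778294}
```

View pics/top1.png

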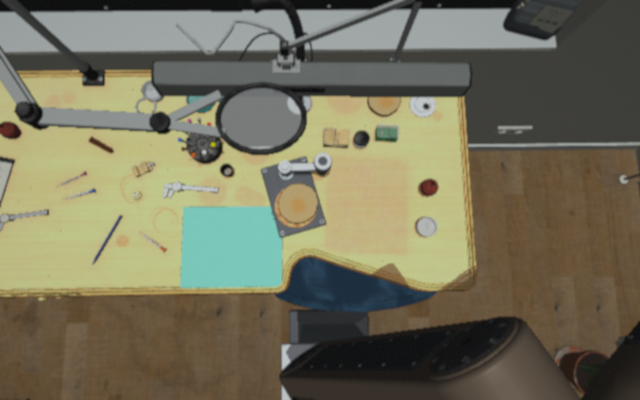

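View pics/scene1.png

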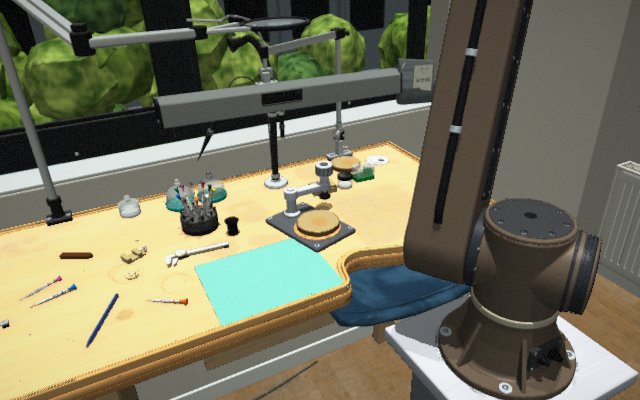

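Top view: pillar near (286,169), knob (323,161), disc (297,204), with the lamp and magnifier behind and above. Next, an enlarged composite of both views.

```bash
python3 - <<'E'
from h import *
a=cv2.imread('pics/top1.png')[140:240,250:350]; b=cv2.imread('pics/scene1.png')[150:250,260:360]
cv2.imwrite('pics/c1.png',np.hstack([cv2.resize(x,None,fx=4,fy=4,interpolation=cv2.INTER_CUBIC) for x in(a,b)]))
import pickle
t=grab('top'); s=grab('scene'); pickle.dump((t,s),open('f1.pkl','wb'))
print('pivot',onz(t,286,169,.088),'knob',onz(t,323,161,.132),'disc',onz(t,297,204,.029))
def tri(p,q):
    o1,d1=ray(t,*p);o2,d2=ray(s,*q);A=np.c_[d1,-d2];k=np.linalg.lstsq(A,o2-o1,rcond=None)[0]
    x=o1+k[0]*d1;y=o2+k[1]*d2;return (x+y)/2,np.linalg.norm(x-y)
print('lens',tri((262,118),(277,22)));print('bar ends',tri((155,75),(160,108)),tri((468,77),(402,78)))
E
```

```text
pivot [0.61250525 0.13875729 0.088     ] knob [0.62175552 0.04187561 0.132     ] disc [0.52749098 0.11219991 0.029     ]
lens (array([0.60268893, 0.15545807, 0.5030571 ]), np.float64(0.0033196434593375733))
bar ends (array([0.77360647, 0.40919132, 0.3085278 ]), np.float64(0.00862845904926235)) (array([ 0.7729471 , -0.29659763,  0.27815679]), np.float64(0.017870895952620106))
```

View pics/c1.png

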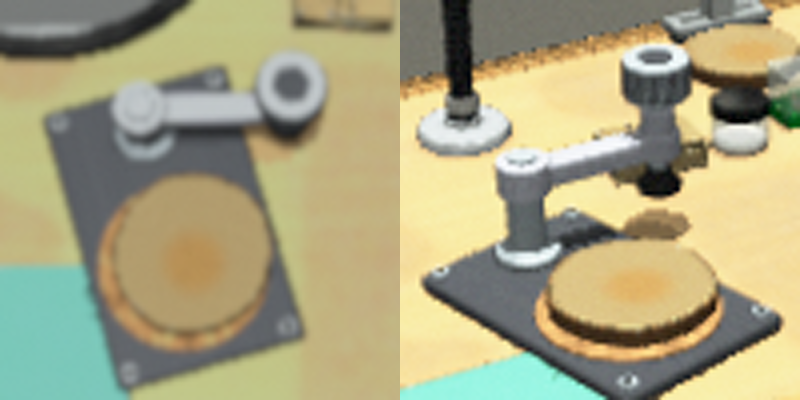

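```bash
cat >> h.py <<'E'
def tri(t,p,s,q):
    o1,d1=ray(t,*p);o2,d2=ray(s,*q);A=np.c_[d1,-d2];k=np.linalg.lstsq(A,o2-o1,rcond=None)[0]
    x=o1+k[0]*d1;y=o2+k[1]*d2;return (x+y)/2,np.linalg.norm(x-y)
E
python3 - <<'E'
from h import *; import pickle
t,s=pickle.load(open('f1.pkl','rb'))
P={}
for n,p,q,z in(('knob',(322.75,160.75),(323.75,164.5),.132),('piv',(284.75,165.75),(291,189.25),.088),('disc',(298.25,203.25),(318.5,221.25),.029)):
    x=onz(t,*p,z);y=onz(s,*q,z);P[n]=(x+y)[:2]/2
    print(n,tri(t,p,s,q),x[:2],y[:2])
a=P['knob']-P['piv'];b=P['disc']-P['piv'];print(np.linalg.norm(a),np.linalg.norm(b),np.arctan2(a[1],a[0]),np.arctan2(b[1],b[0]))
# base outline (dark plate) in the top view
m=cv2.inRange(cv2.cvtColor(t['frame'],cv2.COLOR_BGR2HSV),(0,0,30),(179,70,115));m[:150]=0;m[242:]=0;m[:,:255]=0;m[:,335:]=0
c=max(cv2.findContours(m,0,2)[0],key=cv2.contourArea);r=cv2.boxPoints(cv2.minAreaRect(c));w=np.array([onz(t,*k,.012)[:2] for k in r])
print(w,np.linalg.norm(w-np.roll(w,1,0),axis=1))
E
```

```text
knob (array([0.62237827, 0.04177784, 0.13060985]), np.float64(0.0015661757098103675)) [0.62241988 0.04250216] [0.6191147  0.04254107]
piv (array([0.62177221, 0.14084298, 0.08313947]), np.float64(0.0032687783790630674)) [0.62137423 0.14202114] [0.61178217 0.14318887]
disc (array([0.529895  , 0.10804697, 0.02361675]), np.float64(0.0019138646830925928)) [0.52953068 0.10874372] [0.52121501 0.11116197]
0.10017102576844407 0.09687404785110883 -1.5289647423583326 -2.797802491703784
[[0.44765353 0.21633827]
 [0.6445402  0.20976282]
 [0.63479883 0.02109522]
 [0.43797682 0.03240807]] [0.18418458 0.19699644 0.18891892 0.19714685]
```

move_arm:
  deltas:
    - [[0, 0, -14, -0.046, 0.03, 0.001, 0.0876], [0, 0, -21, -0.069, 0.045, 0.001, 0.0876], [0, 0, -28, -0.092, 0.06, 0.002, 0.0876], [0, 0, -35, -0.115, 0.075, 0.002, 0.0876], [0, 0, -42, -0.138, 0.09, 0.003, 0.0876], [0, 0, -49, -0.161, 0.105, 0.003, 0.0876], [0, 0, -56, -0.184, 0.12, 0.004, 0.0876], [0, 0, -63, -0.207, 0.135, 0.004, 0.0876], [0, 0, -70, -0.23, 0.15, 0.005, 0.0876], [0, 0, -77, -0.253, 0.165, 0.006, 0.0876], [0, 0, -84, -0.274, 0.179, 0.006, 0.0876], [0, 0, -84, -0.274, 0.179, 0.006, 0.0876]]

```text
t: 1.2
eef_pos: [0.4025, -0.3985, 0.2206]
ee_rot: [-3.141, 0.0, -1.386]
force: [-0.7, -0.2, -0.7]
width: 0.0876
```

move_arm:
  deltas:
    - [[0, 0, -7, -0.021, -0.016, 0.002, 0.0876], [0, 0, -14, -0.042, -0.032, 0.005, 0.0876], [0, 0, -21, -0.063, -0.048, 0.007, 0.0876], [0, 0, -28, -0.084, -0.064, 0.01, 0.0876], [0, 0, -35, -0.105, -0.08, 0.012, 0.0876], [0, 0, -42, -0.126, -0.097, 0.015, 0.0876], [0, 0, -49, -0.147, -0.113, 0.017, 0.0876], [0, 0, -56, -0.168, -0.13, 0.02, 0.0876], [0, 0, -63, -0.189, -0.146, 0.022, 0.0876], [0, 0, -70, -0.21, -0.162, 0.025, 0.0876], [0, 0, -77, -0.231, -0.178, 0.027, 0.0876], [0, 0, -84, -0.249, -0.194, 0.03, 0.0876]]

```text
t: 2.2
eef_pos: [0.5484, -0.1205, 0.1906]
ee_rot: [-3.142, -0.0, 0.077]
force: [0.9, -0.2, 0.4]
width: 0.0876
```

```bash
python3 - <<'E'
from h import *
t=grab('top');s=grab('scene')
cv2.imwrite('pics/c2.png',np.vstack([t['frame'][:300,100:500],s['frame'][:300,100:500]]))
x=monitor.get_state();print(x['q'],x['eef_pos'],x['ee_rot'])
E
```

```text
[ 1.33717267e-01  2.01801484e-01 -2.93195137e-01 -2.23028645e-04
 -1.07617358e+00  1.51491669e+00] [ 0.54921803 -0.11957191  0.18988988] [-3.14141758e+00  3.84258986e-04  7.77317545e-02]
```

View pics/c2.png

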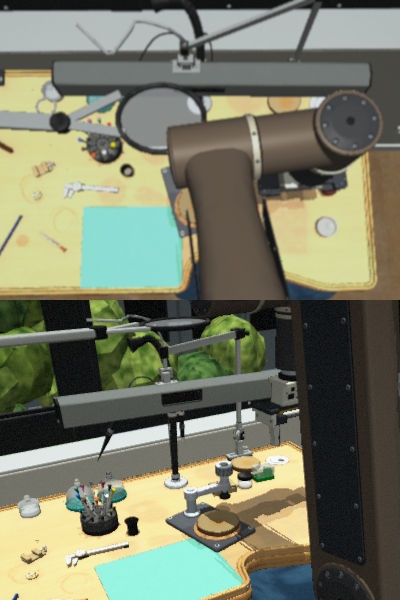

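The top view shows a wide elbow/tube, uncropped columns 270–480 at row ~145, close to the lens edge at about column 306. I need its height before moving further.

```bash
python3 - <<'E'
from h import *
t=grab('top');s=grab('scene')
for z in(.1,.2,.3,.4,.5,.6,.7,.8): print(z,proj(t,[.549,-.12,z]).round(),proj(s,[.549,-.12,z]).round())
for p in((270,140),(275,180),(347+100,121),(306,118),(262,84),(262,152)):
    print(p,[onz(t,*p,z)[:2].round(3) for z in(.4,.5,.6,.7,.8)])
# lens outline triangulation: left/right extremes
print('lens',tri(t,(218,118),s,(244,22)),tri(t,(306,118),s,(310,21)))
cv2.imwrite('pics/c3.png',np.vstack([cv2.resize(s['frame'][0:130,220:420],None,fx=3,fy=3)]))
E
```

```text
0.1 [385. 190.] [390. 172.]
0.2 [392. 183.] [391. 137.]
0.3 [401. 173.] [393.  99.]
0.4 [412. 162.] [394.  59.]
0.5 [425. 147.] [396.  14.]
0.6 [443. 129.] [398. -34.]
0.7 [466. 103.] [400. -86.]
0.8 [501.  66.] [ 403. -144.]
(270, 140) [array([0.596, 0.153]), array([0.565, 0.144]), array([0.535, 0.134]), array([0.504, 0.125]), array([0.473, 0.116])]
(275, 180) [array([0.517, 0.143]), array([0.496, 0.135]), array([0.475, 0.127]), array([0.453, 0.119]), array([0.432, 0.111])]
(447, 121) [array([ 0.631, -0.194]), array([ 0.596, -0.16 ]), array([ 0.561, -0.127]), array([ 0.525, -0.094]), array([ 0.49 , -0.061])]
(306, 118) [array([0.64 , 0.082]), array([0.604, 0.082]), array([0.568, 0.081]), array([0.531, 0.081]), array([0.495, 0.08 ])]
(262, 84) [array([0.711, 0.169]), array([0.666, 0.158]), array([0.621, 0.146]), array([0.576, 0.135]), array([0.532, 0.124])]
(262, 152) [array([0.572, 0.168]), array([0.545, 0.157]), array([0.517, 0.146]), array([0.489, 0.135]), array([0.461, 0.124])]
lens (array([0.60135954, 0.22943104, 0.51009848]), np.float64(0.0018610170328637095)) (array([0.60250118, 0.07865918, 0.49814977]), np.float64(0.00749599043707255))
```

View pics/c3.png

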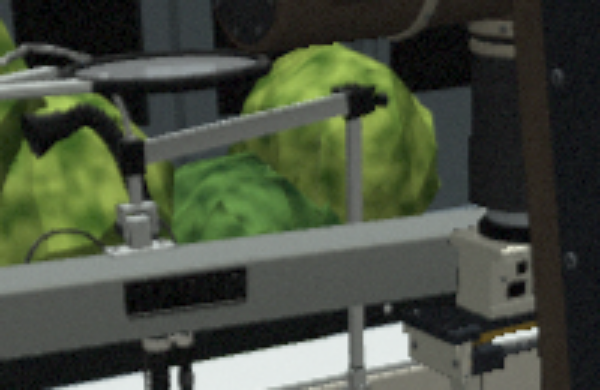

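```bash
python3 - <<'E'
from h import *
t=grab('top');s=grab('scene')
for y in(.0,.04,.08,.12):
  x=.549-.134*(y+.12)
  for z in(.45,.5,.55,.6): print(y,z,proj(s,[x,y,z]).round(1),proj(t,[x,y,z]).round(1))
E
```

```text
0.0 0.45 [354.6  44. ] [352.1 164.6]
0.0 0.5 [354.7  20.4] [354.9 157.5]
0.0 0.55 [354.7  -4.3] [358.1 149.4]
0.0 0.6 [354.8 -30.1] [361.8 140. ]
0.04 0.45 [340.   46.5] [330.1 167.8]
0.04 0.5 [339.8  22.5] [331.4 160.9]
0.04 0.55 [339.5  -2.6] [332.9 153. ]
0.04 0.6 [339.2 -28.9] [334.6 143.8]
0.08 0.45 [324.9  49.2] [307.9 171. ]
0.08 0.5 [324.3  24.8] [307.8 164.3]
0.08 0.55 [323.7  -0.8] [307.6 156.6]
0.08 0.6 [323.  -27.6] [307.4 147.7]
0.12 0.45 [309.3  51.9] [285.7 174.2]
0.12 0.5 [308.3  27.1] [284.  167.7]
0.12 0.55 [307.2   1.1] [282.1 160.2]
0.12 0.6 [306.1 -26.2] [280.  151.6]
```

```bash
cat >> h.py <<'E'
import json
PIV=np.array([.618,.142]); HOME=-2.81
def pose(g,Y,al,lam,back=0):
    "grasp point g, yaw Y, tool back leaning al deg toward azimuth lam; back off along the tool"
    Rt=R.from_rotvec(np.radians(al)*np.array([-np.sin(lam),np.cos(lam),0]))*R.from_euler('xyz',[np.pi,0,Y])
    return np.array(g)+(.019-back)*Rt.as_matrix()[:,2],Rt
def rows(ps,w):
    s=monitor.get_state();R0=R.from_euler('xyz',s['ee_rot']);p0=s['eef_pos'];o=[]
    for (p,r),ww in zip(ps,w):
        o.append([*np.round((R0.inv()*r).as_rotvec(degrees=True),1),*np.round(R0.inv().apply(p-p0),4),ww])
    print(json.dumps([[float(v) for v in a] for a in o]))
def kn(phi,z=.117): return [*(PIV+.1*np.array([np.cos(phi),np.sin(phi)])),z]
E
python3 - <<'E'
from h import *
T=pose(kn(-1.53),.73,20,-2.41,.065)
rows([T],[.0876]); print(T[0])
E
```

```text
[[6.6, 19.3, -37.5, 0.0733, -0.1493, 0.0303, 0.0876]]
[0.61037145 0.03157274 0.16022586]
```

move_arm:
  deltas:
    - [[0.9, 2.8, -5.4, 0.01, -0.021, 0.004, 0.0876], [1.9, 5.5, -10.7, 0.021, -0.043, 0.009, 0.0876], [2.8, 8.3, -16.1, 0.031, -0.064, 0.013, 0.0876], [3.8, 11.0, -21.4, 0.042, -0.085, 0.017, 0.0876], [4.7, 13.8, -26.8, 0.052, -0.107, 0.022, 0.0876], [5.7, 16.5, -32.1, 0.063, -0.128, 0.026, 0.0876], [6.6, 19.3, -37.5, 0.0733, -0.1493, 0.0303, 0.0876], [6.6, 19.3, -37.5, 0.0733, -0.1493, 0.0303, 0.0876], [6.6, 19.3, -37.5, 0.0733, -0.1493, 0.0303, 0.0876]]

```text
t: 3.25
eef_pos: [0.6103, 0.0311, 0.1603]
ee_rot: [-3.141, -0.349, 0.728]
force: [-0.7, 0.5, 0.1]
width: 0.0877
```

```bash
python3 - <<'E'
from h import *
t=grab('top');s=grab('scene')
cv2.imwrite('pics/c4.png',np.vstack([cv2.resize(t['frame'][60:260,180:460],None,fx=2,fy=1.45),cv2.resize(s['frame'][0:220,220:420],(560,300))]))
x=monitor.get_state();print(x['q'],x['eef_pos'],x['force'])
T=pose(kn(-1.53),.73,20,-2.41)
rows([T],[.0876])
E
```

```text
[ 0.26275485  0.1775711  -0.35971112 -0.23110269 -0.73276475  2.18529208] [0.61043399 0.03083557 0.16062946] [-0.84398747  0.02254466 -0.44862132]
[[0.1, 0.0, -0.1, 0.0003, -0.0007, 0.0655, 0.0876]]
```

View pics/c4.png

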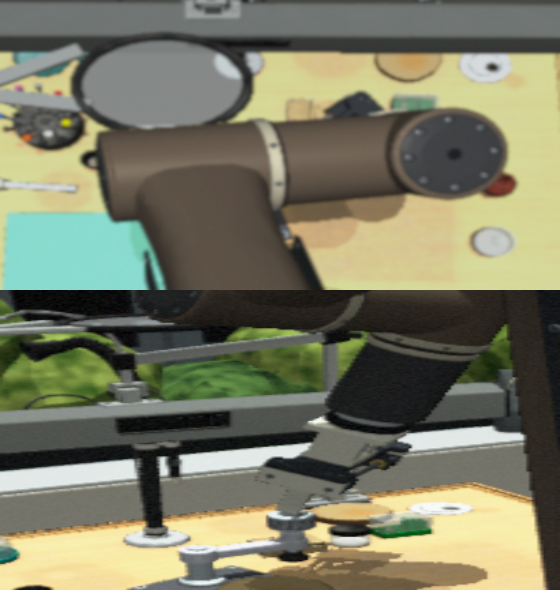

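The fingers line up with the knob, but this sideways lean lifts the left end of the cross tube toward the lens. I'll re-lean in the arm's own plane before going in.

```bash
python3 - <<'E'
from h import *
A=pose(kn(-1.53),.34,26,-2.80,.06);B=pose(kn(-1.53),.34,26,-2.80)
rows([A,B],[.0876]*2)
E
```

```text
[[-8.6, 6.0, 20.5, -0.0028, -0.0074, 0.0062, 0.0876], [-8.6, 6.0, 20.5, 0.0017, 0.0025, 0.0652, 0.0876]]
```

move_arm:
  deltas:
    - [[-2.5, 1.7, 6, -0.001, -0.003, 0.0, 0.0876], [-5, 3.4, 12, -0.002, -0.005, 0.002, 0.0876], [-7.2, 5, 17, -0.003, -0.007, 0.004, 0.0876], [-8.6, 6.0, 20.5, -0.0028, -0.0074, 0.0062, 0.0876], [-8.6, 6.0, 20.5, -0.002, -0.006, 0.016, 0.0876], [-8.6, 6.0, 20.5, -0.001, -0.0035, 0.03, 0.0876], [-8.6, 6.0, 20.5, 0.0, -0.001, 0.045, 0.0876], [-8.6, 6.0, 20.5, 0.001, 0.001, 0.057, 0.0876], [-8.6, 6.0, 20.5, 0.0017, 0.0025, 0.065, 0.0876], [-8.6, 6.0, 20.5, 0.0017, 0.0025, 0.065, 0.0876]]

```text
t: 4.18
eef_pos: [0.6298, 0.0454, 0.0983]
ee_rot: [-3.14, -0.453, 0.341]
force: [-0.5, 0.2, -0.6]
width: 0.0872
```

```bash
python3 - <<'E'
from h import *
t=grab('top');s=grab('scene')
cv2.imwrite('pics/c5.png',np.vstack([cv2.resize(t['frame'][60:220,180:460],None,fx=2,fy=1.8),cv2.resize(s['frame'][0:220,260:400],(420,300)) if 0 else cv2.resize(s['frame'][0:220,220:420],(560,310))]))
x=monitor.get_state();print(x['q'],x['eef_pos'],x['force'],x['moment'])
E
```

```text
[ 0.39236588  0.2116457  -0.67121247  0.0874215  -0.23449967  1.44052466] [0.62997053 0.04561486 0.09982622] [ 0.24846523  0.40475897 -0.18835957] [-0.6464966   1.55586207  0.05978446]
```

View pics/c5.png

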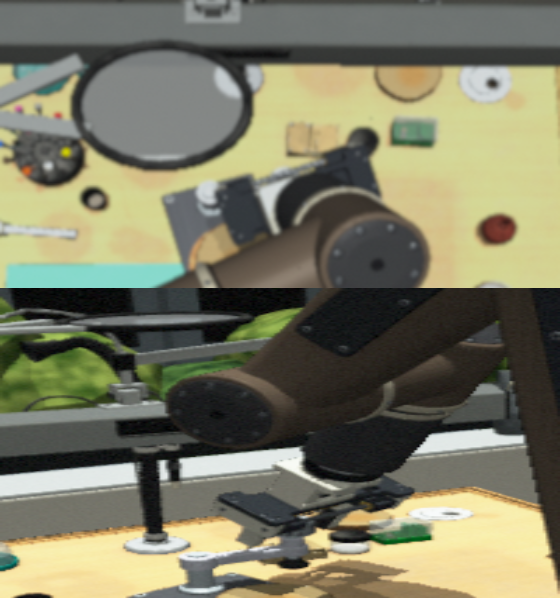

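The tube is now well clear of the lens and the fingers straddle the knob. Closing gently.

move_arm:
  deltas:
    - [[0, 0, 0, 0, 0, 0, 0.04], [0, 0, 0, 0, 0, 0, 0.04], [0, 0, 0, 0, 0, 0, 0.04], [0, 0, 0, 0, 0, 0, 0.04], [0, 0, 0, 0, 0, 0, 0.04], [0, 0, 0, 0, 0, 0, 0.04], [0, 0, 0, 0, 0, 0, 0.04], [0, 0, 0, 0, 0, 0, 0.04]]
  force: 15

```text
t: 4.95
eef_pos: [0.6302, 0.0469, 0.0999]
ee_rot: [-3.139, -0.456, 0.344]
force: [-2.3, 5.8, 0.9]
width: 0.0444
```

```bash
python3 - <<'E'
from h import *
x=monitor.get_state();print(x['width'],x['eef_pos'],x['force'],x['moment'])
P=[]
for f in np.linspace(0,1,13)[1:]:
    a=.62*f;P.append(pose(kn(-1.53-a),.34-a,26-4*f,-2.80-a))
rows(P,[.04]*12)
E
```

```text
0.04439189861698308 [0.63021876 0.04685278 0.09994148] [-2.30321738  5.75818693  0.88515692] [1.01175875 1.93771808 0.96745186]
[[-1.5, -0.5, 2.9, -0.0054, 0.0005, -0.0026, 0.04], [-2.7, -0.8, 5.5, -0.0098, -0.001, -0.0047, 0.04], [-4.0, -1.1, 8.2, -0.0142, -0.0028, -0.0068, 0.04], [-5.3, -1.4, 10.9, -0.0185, -0.0048, -0.0088, 0.04], [-6.5, -1.8, 13.6, -0.0226, -0.007, -0.0108, 0.04], [-7.7, -2.1, 16.3, -0.0267, -0.0096, -0.0128, 0.04], [-8.9, -2.4, 19.0, -0.0307, -0.0123, -0.0146, 0.04], [-10.1, -2.7, 21.7, -0.0345, -0.0153, -0.0165, 0.04], [-11.3, -3.0, 24.4, -0.0381, -0.0185, -0.0182, 0.04], [-12.4, -3.4, 27.2, -0.0417, -0.0219, -0.0199, 0.04], [-13.5, -3.7, 29.9, -0.045, -0.0255, -0.0215, 0.04], [-14.7, -4.0, 32.6, -0.0482, -0.0292, -0.023, 0.04]]
```

```bash
sed -i 's/^PIV=.*; HOME/PIV=np.array([.6173,.1440]); HOME/; s/def rows(ps,w):/def rows(ps,w,ref=None):/; s/    s=monitor.get_state();R0/    s=ref or monitor.get_state();R0/' h.py; python3 - <<'E'
from h import *
P=[]
for f in np.linspace(0,1,13)[1:]:
    a=.62*f;P.append(pose(kn(-1.53-a),.34-a,26-4*f,-2.80-a))
rows(P,[.04]*12,dict(eef_pos=np.array([.62997,.04561,.0993]),ee_rot=[-3.14,-.453,.341]))
E
```

```text
[[-1.4, -0.3, 2.7, -0.0045, -0.0027, -0.0028, 0.04], [-2.6, -0.6, 5.4, -0.009, -0.0042, -0.0049, 0.04], [-3.9, -0.9, 8.1, -0.0133, -0.0059, -0.007, 0.04], [-5.1, -1.3, 10.8, -0.0176, -0.0079, -0.0091, 0.04], [-6.4, -1.6, 13.5, -0.0218, -0.0102, -0.011, 0.04], [-7.6, -1.9, 16.2, -0.0259, -0.0127, -0.013, 0.04], [-8.8, -2.2, 18.9, -0.0299, -0.0154, -0.0148, 0.04], [-10.0, -2.6, 21.6, -0.0337, -0.0184, -0.0167, 0.04], [-11.1, -2.9, 24.3, -0.0374, -0.0215, -0.0184, 0.04], [-12.3, -3.2, 27.0, -0.0409, -0.0249, -0.0201, 0.04], [-13.4, -3.5, 29.8, -0.0443, -0.0285, -0.0216, 0.04], [-14.5, -3.8, 32.5, -0.0474, -0.0323, -0.0231, 0.04]]
```

move_arm:
  deltas:
    - [[-1.4, -0.3, 2.7, -0.0045, -0.0027, -0.0028, 0.04], [-2.6, -0.6, 5.4, -0.009, -0.0042, -0.0049, 0.04], [-3.9, -0.9, 8.1, -0.0133, -0.0059, -0.007, 0.04], [-5.1, -1.3, 10.8, -0.0176, -0.0079, -0.0091, 0.04], [-6.4, -1.6, 13.5, -0.0218, -0.0102, -0.011, 0.04], [-7.6, -1.9, 16.2, -0.0259, -0.0127, -0.013, 0.04], [-8.8, -2.2, 18.9, -0.0299, -0.0154, -0.0148, 0.04], [-10.0, -2.6, 21.6, -0.0337, -0.0184, -0.0167, 0.04], [-11.1, -2.9, 24.3, -0.0374, -0.0215, -0.0184, 0.04], [-12.3, -3.2, 27.0, -0.0409, -0.0249, -0.0201, 0.04], [-13.4, -3.5, 29.8, -0.0443, -0.0285, -0.0216, 0.04], [-14.5, -3.8, 32.5, -0.0474, -0.0323, -0.0231, 0.04]]

```text
t: 5.95
eef_pos: [0.5709, 0.0555, 0.1032]
ee_rot: [-3.142, -0.391, -0.286]
force: [-2.4, -14.3, 21.8]
width: 0.0442
```

```bash
python3 - <<'E'
from h import *
x=monitor.get_state();print(x['width'],x['q'],x['eef_pos'],x['ee_rot'],x['force'])
Rm=R.from_euler('xyz',x['ee_rot']).as_matrix();g=x['eef_pos']-.019*Rm[:,2];d=g[:2]-PIV;print('grasp',g,np.linalg.norm(d),np.arctan2(d[1],d[0]),'target',kn(-2.15))
E
```

```text
0.04423294782668151 [ 0.44945455  0.13185844 -0.97691607  1.01395081 -0.30593828 -0.11835929] [0.57089919 0.05552742 0.10324988] [-3.1415509  -0.39096209 -0.28615184] [ -2.35621831 -14.30714004  21.77992126]
grasp [0.5639529  0.05757037 0.1208162 ] 0.10156767709616017 -2.1237898846840797 target [np.float64(0.5625642334519728), np.float64(0.060310120920150215), 0.117]
```

move_arm:
  deltas:
    - [[0, 0, 0, 0, 0, 0, 0.06], [0, 0, 0, 0, 0, 0, 0.0876], [0, 0, 0, 0, 0, 0, 0.0876], [0, 0, 0, 0, 0, 0, 0.0876], [0, 0, 0, 0, 0, 0, 0.0876], [0, 0, 0, 0, 0, 0, 0.0876]]

```text
t: 6.45
eef_pos: [0.5694, 0.0587, 0.0994]
ee_rot: [-3.139, -0.385, -0.278]
force: [-0.1, 0.8, -0.2]
width: 0.0786
```

```bash
python3 - <<'E'
from h import *
t=grab('top');s=grab('scene')
cv2.imwrite('pics/c6.png',np.vstack([cv2.resize(t['frame'][120:240,220:360],(700,290)),cv2.resize(s['frame'][100:260,230:390],(580,300))[:, :].copy() if 0 else cv2.resize(s['frame'][100:260,220:390],(700,300))]))
x=monitor.get_state();Rm=R.from_euler('xyz',x['ee_rot']).as_matrix();g=x['eef_pos']-.019*Rm[:,2]
print(x['width'],x['q'],x['ee_rot'],x['force'],g)
E
```

```text
0.08521500344663498 [ 0.4489501   0.13612441 -0.98072033  1.0191056  -0.29565183 -0.11735598] [-3.13940194 -0.38526907 -0.27805016] [-0.18715387  0.24786768  0.80922416] [0.56254995 0.06053804 0.11709597]
```

View pics/c6.png

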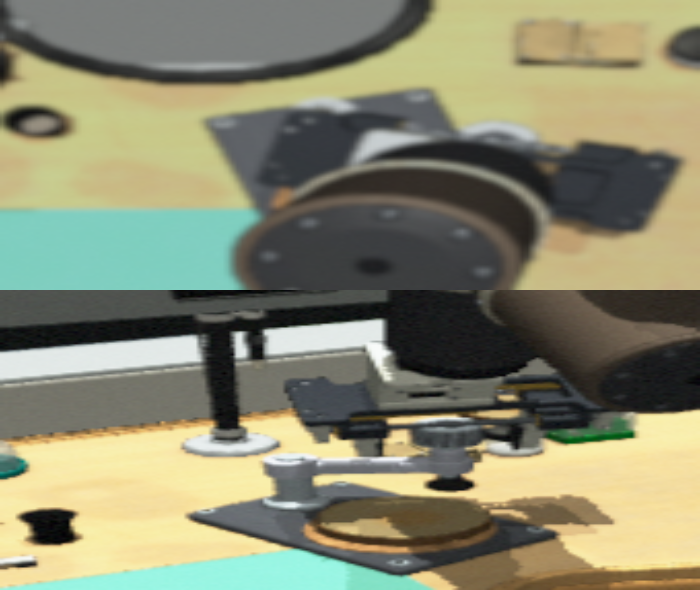

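```bash
python3 - <<'E'
from h import *
s=grab('scene')
for v in (423,427):
  k=onz(s,220+447*170/700,100+(v-290)*160/300,.131); d=k[:2]-PIV; print(k,np.linalg.norm(d),np.arctan2(d[1],d[0]))
# for reference the initial scene measurement of the same kind was (0.6191,0.0425), pivot from scene (0.612,0.143)
E
```

```text
[0.57930304 0.04920373 0.131     ] 0.10212787214534863 -1.952015917801881
[0.56802042 0.055151   0.131     ] 0.10160030098871264 -2.0771981672659283
```

```bash
python3 - <<'E'
from h import *
P=[]
for f in np.linspace(0,1,11)[1:]:
    l=-3.42+1.12*f;P.append(pose(np.array([.5625,.0605,.117])*(1-f)+f*np.array([.564,.0577,.118]),l+np.pi,22-4*f,l))
rows(P,[.0876]*10)
E
```

```text
[[2.3, -0.5, -5.9, -0.0001, -0.0004, 0.0001, 0.0876], [4.6, -0.9, -11.9, -0.0001, -0.001, 0.0, 0.0876], [6.9, -1.3, -17.9, -0.0001, -0.0014, -0.0001, 0.0876], [9.2, -1.7, -23.9, -0.0003, -0.0018, -0.0002, 0.0876], [11.4, -2.1, -29.9, -0.0005, -0.0022, -0.0003, 0.0876], [13.6, -2.4, -36.0, -0.0007, -0.0025, -0.0005, 0.0876], [15.7, -2.8, -42.0, -0.001, -0.0027, -0.0007, 0.0876], [17.8, -3.1, -48.1, -0.0014, -0.0029, -0.0009, 0.0876], [19.9, -3.4, -54.2, -0.0017, -0.0029, -0.0011, 0.0876], [21.9, -3.7, -60.3, -0.0021, -0.0029, -0.0013, 0.0876]]
```

move_arm:
  deltas:
    - [[2.3, -0.5, -5.9, -0.0001, -0.0004, 0.0001, 0.0876], [4.6, -0.9, -11.9, -0.0001, -0.001, 0.0, 0.0876], [6.9, -1.3, -17.9, -0.0001, -0.0014, -0.0001, 0.0876], [9.2, -1.7, -23.9, -0.0003, -0.0018, -0.0002, 0.0876], [11.4, -2.1, -29.9, -0.0005, -0.0022, -0.0003, 0.0876], [13.6, -2.4, -36.0, -0.0007, -0.0025, -0.0005, 0.0876], [15.7, -2.8, -42.0, -0.001, -0.0027, -0.0007, 0.0876], [17.8, -3.1, -48.1, -0.0014, -0.0029, -0.0009, 0.0876], [19.9, -3.4, -54.2, -0.0017, -0.0029, -0.0011, 0.0876], [21.9, -3.7, -60.3, -0.0021, -0.0029, -0.0013, 0.0876], [21.9, -3.7, -60.3, -0.0021, -0.0029, -0.0013, 0.0876], [21.9, -3.7, -60.3, -0.0021, -0.0029, -0.0013, 0.0876]]

```text
t: 7.6
eef_pos: [0.5677, 0.0624, 0.1]
ee_rot: [3.137, -0.319, 0.726]
force: [0.6, -1.0, -0.3]
width: 0.0877
```

```bash
python3 - <<'E'
from h import *
x=monitor.get_state();Rm=R.from_euler('xyz',x['ee_rot']).as_matrix();g=x['eef_pos']-.019*Rm[:,2]
print(x['width'],x['q'],x['ee_rot'],x['force'],g)
E
```

```text
0.08772660570816133 [ 0.3726764   0.18857831 -0.52203141 -0.19565566 -0.56747144  2.07360794] [ 3.13732092 -0.31852158  0.72648899] [ 0.60385886 -0.95681204 -0.33807498] [0.56322493 0.05846651 0.1180895 ]
```

move_arm:
  deltas:
    - [[0, 0, 0, 0, 0, 0, 0.04], [0, 0, 0, 0, 0, 0, 0.04], [0, 0, 0, 0, 0, 0, 0.04], [0, 0, 0, 0, 0, 0, 0.04], [0, 0, 0, 0, 0, 0, 0.04], [0, 0, 0, 0, 0, 0, 0.04], [0, 0, 0, 0, 0, 0, 0.04], [0, 0, 0, 0, 0, 0, 0.04]]
  force: 10

```text
t: 8.27
eef_pos: [0.5671, 0.061, 0.0997]
ee_rot: [3.137, -0.316, 0.72]
force: [0.3, -5.6, 1.4]
width: 0.0448
```

```bash
python3 - <<'E'
from h import *
x=monitor.get_state();Rm=R.from_euler('xyz',x['ee_rot']).as_matrix();g=x['eef_pos']-.019*Rm[:,2]
print(x['width'],x['q'],x['ee_rot'],x['force'],g,x['eef_pos'])
E
```

```text
0.04479142191636871 [ 0.37358227  0.18759993 -0.52617396 -0.18978079 -0.56481871  2.0618176 ] [ 3.13667203 -0.31641033  0.71985096] [ 0.33949689 -5.62572801  1.44080255] [0.56257543 0.05715306 0.11776668] [0.56708226 0.06098032 0.09971009]
```

```bash
cat >> h.py <<'E'
def swing(angs,ref,w=.04,piv=None):
    c=np.r_[PIV if piv is None else piv,0];s=monitor.get_state();R1=R.from_euler('xyz',s['ee_rot']);P=[]
    for a in angs:
        q=R.from_rotvec([0,0,-a]);P.append((c+q.apply(s['eef_pos']-c),q*R1))
    rows(P,[w]*len(P),ref)
E
python3 - <<'E'
from h import *
swing(np.arange(1,9)*.05,dict(eef_pos=np.array([.5677,.0624,.1]),ee_rot=[3.137,-.3185,.7265]))
E
```

```text
[[-1.0, -0.1, 3.1, -0.0027, -0.004, -0.0006, 0.04], [-1.9, -0.1, 5.8, -0.0037, -0.0087, -0.001, 0.04], [-2.8, -0.2, 8.5, -0.0045, -0.0135, -0.0012, 0.04], [-3.7, -0.2, 11.2, -0.0051, -0.0183, -0.0015, 0.04], [-4.6, -0.2, 14.0, -0.0054, -0.0232, -0.0016, 0.04], [-5.5, -0.2, 16.7, -0.0055, -0.028, -0.0017, 0.04], [-6.4, -0.2, 19.4, -0.0054, -0.0329, -0.0016, 0.04], [-7.3, -0.2, 22.1, -0.0051, -0.0377, -0.0015, 0.04]]
```

move_arm:
  deltas:
    - [[-1.0, -0.1, 3.1, -0.0027, -0.004, -0.0006, 0.04], [-1.9, -0.1, 5.8, -0.0037, -0.0087, -0.001, 0.04], [-2.8, -0.2, 8.5, -0.0045, -0.0135, -0.0012, 0.04], [-3.7, -0.2, 11.2, -0.0051, -0.0183, -0.0015, 0.04], [-4.6, -0.2, 14.0, -0.0054, -0.0232, -0.0016, 0.04], [-5.5, -0.2, 16.7, -0.0055, -0.028, -0.0017, 0.04], [-6.4, -0.2, 19.4, -0.0054, -0.0329, -0.0016, 0.04], [-7.3, -0.2, 22.1, -0.0051, -0.0377, -0.0015, 0.04], [-7.3, -0.2, 22.1, -0.0051, -0.0377, -0.0015, 0.04]]

```text
t: 9.02
eef_pos: [0.5385, 0.0878, 0.0997]
ee_rot: [3.137, -0.317, 0.314]
force: [0.9, 2.9, -1.5]
width: 0.0448
```

```bash
python3 - <<'E'
from h import *
x=monitor.get_state();Rm=R.from_euler('xyz',x['ee_rot']).as_matrix();g=x['eef_pos']-.019*Rm[:,2];d=g[:2]-PIV
print(x['width'],x['q'],x['ee_rot'],x['force'],g,np.linalg.norm(d),np.arctan2(d[1],d[0]))
swing(np.arange(1,9)*.05,None)
E
```

```text
0.04478659967869372 [ 0.57340943  0.10948997 -0.80050389  0.2408929  -0.36415413  1.09801081] [ 3.13655119 -0.31749033  0.31393684] [ 0.9282334   2.892169   -1.49206747] [0.53280908 0.08604118 0.11777675] 0.1024594577599036 -2.5403403145847196
[[-0.9, -0.0, 2.7, -0.0013, -0.0046, -0.0004, 0.04], [-1.8, -0.0, 5.4, -0.0023, -0.0094, -0.0008, 0.04], [-2.7, -0.0, 8.2, -0.0032, -0.0141, -0.0011, 0.04], [-3.6, -0.1, 10.9, -0.0037, -0.0189, -0.0013, 0.04], [-4.5, -0.1, 13.6, -0.0041, -0.0237, -0.0015, 0.04], [-5.4, -0.1, 16.3, -0.0043, -0.0286, -0.0015, 0.04], [-6.3, -0.1, 19.1, -0.0042, -0.0334, -0.0015, 0.04], [-7.2, -0.1, 21.8, -0.0039, -0.0382, -0.0015, 0.04]]
```

move_arm:
  deltas:
    - [[-0.9, 0, 2.7, -0.0013, -0.0046, -0.0004, 0.04], [-1.8, 0, 5.4, -0.0023, -0.0094, -0.0008, 0.04], [-2.7, 0, 8.2, -0.0032, -0.0141, -0.0011, 0.04], [-3.6, -0.1, 10.9, -0.0037, -0.0189, -0.0013, 0.04], [-3.6, -0.1, 10.9, -0.0037, -0.0189, -0.0013, 0.04]]

```text
t: 9.43
eef_pos: [0.5294, 0.104, 0.0997]
ee_rot: [3.135, -0.316, 0.116]
force: [0.4, 2.1, 0.6]
width: 0.045
```

```bash
python3 - <<'E'
from h import *
x=monitor.get_state();Rm=R.from_euler('xyz',x['ee_rot']).as_matrix();g=x['eef_pos']-.019*Rm[:,2];d=g[:2]-PIV
print(x['width'],x['force'],g,np.linalg.norm(d),np.arctan2(d[1],d[0]))
swing(np.arange(1,9)*.02,None)
E
```

```text
0.045048708797036305 [0.35653709 2.09055796 0.61452692] [0.52349855 0.10347053 0.11774914] 0.10218292366467968 -2.7337428316432737
[[-0.4, -0.0, 1.1, -0.0005, -0.0018, -0.0002, 0.04], [-0.7, -0.0, 2.2, -0.0011, -0.0037, -0.0004, 0.04], [-1.1, -0.0, 3.3, -0.0015, -0.0056, -0.0005, 0.04], [-1.4, -0.0, 4.4, -0.002, -0.0074, -0.0007, 0.04], [-1.8, -0.0, 5.4, -0.0024, -0.0093, -0.0008, 0.04], [-2.1, -0.0, 6.5, -0.0027, -0.0112, -0.001, 0.04], [-2.5, -0.0, 7.6, -0.0031, -0.0131, -0.0011, 0.04], [-2.8, -0.1, 8.7, -0.0034, -0.015, -0.0012, 0.04]]
```

move_arm:
  deltas:
    - [[-0.4, 0, 1.1, -0.0005, -0.0018, -0.0002, 0.04], [-0.7, 0, 2.2, -0.0011, -0.0037, -0.0004, 0.04], [-1.1, 0, 3.3, -0.0015, -0.0056, -0.0005, 0.04], [-1.4, 0, 4.4, -0.002, -0.0074, -0.0007, 0.04], [-1.4, 0, 4.4, -0.002, -0.0074, -0.0007, 0.04]]

```text
t: 9.85
eef_pos: [0.5268, 0.1104, 0.0997]
ee_rot: [3.136, -0.316, 0.036]
force: [1.6, -0.6, -1.5]
width: 0.0447
```

```bash
python3 - <<'E'
from h import *
x=monitor.get_state();Rm=R.from_euler('xyz',x['ee_rot']).as_matrix();g=x['eef_pos']-.019*Rm[:,2];d=g[:2]-PIV
print(x['width'],x['force'],x['moment'],g,np.linalg.norm(d),np.arctan2(d[1],d[0]),x['q'])
swing(np.arange(1,9)*.02,None)
E
```

```text
0.04471178947897767 [ 1.619934   -0.63440075 -1.54639767] [0.21223401 0.63924268 0.00630897] [0.52085825 0.11032445 0.11774442] 0.10215211385351523 -2.805648399328104 [ 0.65207592  0.09690951 -0.91430244  0.56249466 -0.35268204  0.44374448]
[[-0.4, -0.0, 1.1, -0.0006, -0.0018, -0.0002, 0.04], [-0.7, -0.0, 2.2, -0.0011, -0.0037, -0.0004, 0.04], [-1.1, -0.0, 3.3, -0.0016, -0.0055, -0.0005, 0.04], [-1.4, -0.0, 4.4, -0.002, -0.0074, -0.0007, 0.04], [-1.8, -0.0, 5.4, -0.0024, -0.0093, -0.0008, 0.04], [-2.1, -0.0, 6.5, -0.0028, -0.0112, -0.001, 0.04], [-2.5, -0.0, 7.6, -0.0032, -0.0131, -0.0011, 0.04], [-2.9, -0.0, 8.7, -0.0035, -0.015, -0.0012, 0.04]]
```

Not at the stop yet (only low drag). Continuing.

move_arm:
  deltas:
    - [[-0.4, 0, 1.1, -0.0006, -0.0018, -0.0002, 0.04], [-0.7, 0, 2.2, -0.0011, -0.0037, -0.0004, 0.04], [-1.1, 0, 3.3, -0.0016, -0.0055, -0.0005, 0.04], [-1.1, 0, 3.3, -0.0016, -0.0055, -0.0005, 0.04], [-1.1, 0, 3.3, -0.0016, -0.0055, -0.0005, 0.04]]

```text
t: 10.27
eef_pos: [0.525, 0.1159, 0.0997]
ee_rot: [3.136, -0.317, -0.024]
force: [3.3, 1.1, -2.1]
width: 0.0449
```

```bash
python3 - <<'E'
from h import *
x=monitor.get_state();Rm=R.from_euler('xyz',x['ee_rot']).as_matrix();g=x['eef_pos']-.019*Rm[:,2];d=g[:2]-PIV
print(x['width'],x['force'],x['moment'],g,np.linalg.norm(d),np.arctan2(d[1],d[0]))
swing(np.arange(1,5)*.02,None)
E
```

```text
0.04487671532411627 [ 3.34644062  1.06494826 -2.07314524] [ 0.31501174  0.52477501 -0.01264912] [0.51904428 0.11612876 0.11774715] 0.10213222999559245 -2.8651930836586366
[[-0.4, -0.0, 1.1, -0.0006, -0.0018, -0.0002, 0.04], [-0.7, -0.0, 2.2, -0.0011, -0.0037, -0.0004, 0.04], [-1.1, -0.0, 3.3, -0.0016, -0.0055, -0.0005, 0.04], [-1.4, -0.0, 4.4, -0.002, -0.0074, -0.0007, 0.04]]
```

move_arm:
  deltas:
    - [[-0.4, 0, 1.1, -0.0006, -0.0018, -0.0002, 0.04], [-0.7, 0, 2.2, -0.0011, -0.0037, -0.0004, 0.04], [-1.1, 0, 3.3, -0.0016, -0.0055, -0.0005, 0.04], [-1.1, 0, 3.3, -0.0016, -0.0055, -0.0005, 0.04]]

```text
t: 10.6
eef_pos: [0.5217, 0.1171, 0.0989]
ee_rot: [3.128, -0.314, -0.089]
force: [1.7, -13.6, 5.5]
width: 0.0451
```

```bash
python3 - <<'E'
from h import *
x=monitor.get_state();Rm=R.from_euler('xyz',x['ee_rot']).as_matrix();g=x['eef_pos']-.019*Rm[:,2];d=g[:2]-PIV
print(x['width'],x['force'],x['moment'],g,np.linalg.norm(d),np.arctan2(d[1],d[0]))
s=grab('scene');t=grab('top')
cv2.imwrite('pics/c7.png',np.vstack([cv2.resize(t['frame'][120:240,220:360],(700,290)),cv2.resize(s['frame'][100:260,220:390],(700,300))]))
E
```

```text
0.04514626025308752 [  1.67113503 -13.64767489   5.46709582] [-4.62084054 -0.06510546 -1.597268  ] [0.515898   0.11787969 0.11691932] 0.10471215768496758 -2.8894817424402213
```

View pics/c7.png

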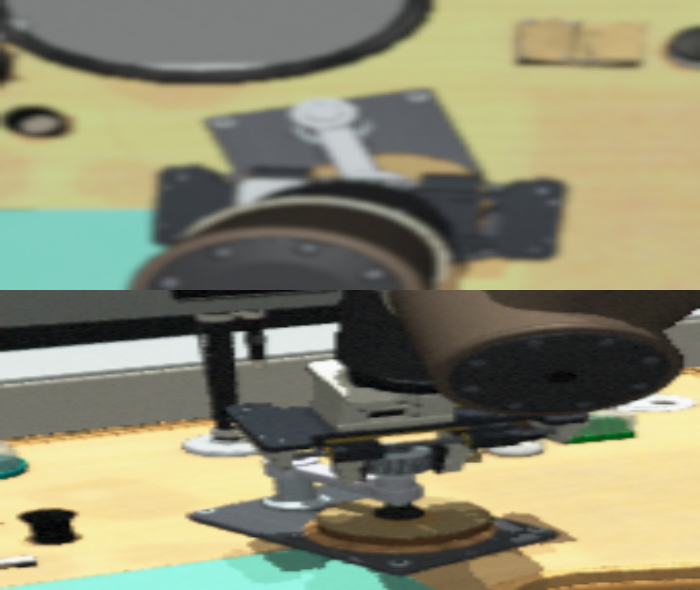

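The picture shows the arm along the base's axis with the foot over the disc, and the force jumped to 14 N, so this is the home stop. Releasing.

move_arm:
  deltas:
    - [[0, 0, 0, 0, 0, 0, 0.06], [0, 0, 0, 0, 0, 0, 0.0876], [0, 0, 0, 0, 0, 0, 0.0876], [0, 0, 0, 0, 0, 0, 0.0876], [0, 0, 0, 0, 0, 0, 0.0876], [0, 0, 0, 0, 0, 0, 0.0876], [0, 0, 0, 0, 0, 0, 0.0876]]

```text
t: 11.28
eef_pos: [0.5232, 0.1216, 0.0995]
ee_rot: [3.135, -0.317, -0.086]
force: [-0.6, 0.5, -0.3]
width: 0.0847
```

```bash
python3 - <<'E'
from h import *
x=monitor.get_state();Rm=R.from_euler('xyz',x['ee_rot']).as_matrix();g=x['eef_pos']-.019*Rm[:,2]
print(x['width'],x['force'],x['ee_rot'],g)
l0=np.arctan2(-Rm[1,2],-Rm[0,2]);a0=np.degrees(np.arccos(-Rm[2,2]));print('lean',l0,a0)
if l0>0:l0-=2*np.pi
P=[]
for f in np.arange(1,11)/20:
    P.append(pose(g*(1-f)+f*np.array([.521,.1168,.118]),(-.09)*(1-f)+1.6*f,a0*(1-f)+8*f,l0*(1-f)-2.553*f))
rows(P,[.0876]*10)
E
```

```text
0.08466446559906386 [-0.61387114  0.51793492 -0.32674296] [ 3.13526422 -0.31694525 -0.08630231] [0.51727947 0.12218848 0.11757881]
lean 3.0349876595701653 18.163122720405088
[[0.6, -0.5, -4.6, 0.0, 0.0, 0.0, 0.0876], [1.3, -0.9, -9.3, 0.0001, 0.0001, 0.0001, 0.0876], [1.9, -1.4, -14.1, 0.0001, 0.0002, 0.0001, 0.0876], [2.6, -1.7, -18.9, 0.0001, 0.0003, 0.0002, 0.0876], [3.2, -2.1, -23.6, 0.0001, 0.0004, 0.0002, 0.0876], [3.9, -2.4, -28.4, 0.0001, 0.0005, 0.0002, 0.0876], [4.6, -2.8, -33.2, 0.0001, 0.0006, 0.0002, 0.0876], [5.3, -3.0, -37.9, 0.0001, 0.0007, 0.0003, 0.0876], [6.0, -3.3, -42.7, 0.0001, 0.0009, 0.0003, 0.0876], [6.7, -3.5, -47.5, 0.0001, 0.001, 0.0003, 0.0876]]
```

move_arm:
  deltas:
    - [[0.6, -0.5, -4.6, 0.0, 0.0, 0.0, 0.0876], [1.3, -0.9, -9.3, 0.0001, 0.0001, 0.0001, 0.0876], [1.9, -1.4, -14.1, 0.0001, 0.0002, 0.0001, 0.0876], [2.6, -1.7, -18.9, 0.0001, 0.0003, 0.0002, 0.0876], [3.2, -2.1, -23.6, 0.0001, 0.0004, 0.0002, 0.0876], [3.9, -2.4, -28.4, 0.0001, 0.0005, 0.0002, 0.0876], [4.6, -2.8, -33.2, 0.0001, 0.0006, 0.0002, 0.0876], [5.3, -3.0, -37.9, 0.0001, 0.0007, 0.0003, 0.0876], [6.0, -3.3, -42.7, 0.0001, 0.0009, 0.0003, 0.0876], [6.7, -3.5, -47.5, 0.0001, 0.001, 0.0003, 0.0876], [6.7, -3.5, -47.5, 0.0001, 0.001, 0.0003, 0.0876]]

```text
t: 12.2
eef_pos: [0.5237, 0.1208, 0.0995]
ee_rot: [3.028, -0.199, 0.77]
force: [-0.1, -0.6, 0.5]
width: 0.0876
```

```bash
cat >> h.py <<'E'
def now():
    x=monitor.get_state();Rm=R.from_euler('xyz',x['ee_rot']).as_matrix();g=x['eef_pos']-.019*Rm[:,2]
    l=np.arctan2(-Rm[1,2],-Rm[0,2]);l-=2*np.pi*(l>0);a=np.degrees(np.arccos(-Rm[2,2]))
    Y=(R.from_rotvec(-np.radians(a)*np.array([-np.sin(l),np.cos(l),0]))*R.from_matrix(Rm)).as_euler('xyz')[2]
    print('t',round(x['t'],2),'w',x['width'].round(4),'F',x['force'].round(1),'M',x['moment'].round(2),'g',g.round(4),'lean',a.round(1),l.round(2),'Y',Y.round(3),'q',x['q'].round(2))
    return g,a,l,Y
E
python3 - <<'E'
from h import *
g,a,l,Y=now();P=[]
for f in np.arange(1,11)/10: P.append(pose(g*(1-f)+f*np.array([.521,.1168,.1175]),Y*(1-f)+1.6*f,a*(1-f)+8*f,l*(1-f)-2.553*f))
rows(P,[.0876]*10)
E
```

```text
Traceback (most recent call last):
  File "h.py", line 42, in now
    print('t',round(x['t'],2),'w',x['width'].round(4),'F',x['force'].round(1),'M',x['moment'].round(2),'g',g.round(4),'lean',a.round(1),l.round(2),'Y',Y.round(3),'q',x['q'].round(2))
                                  ^^^^^^^^^^^^^^^^
AttributeError: 'float' object has no attribute 'round'
```

```bash
sed -i "s/x\['width'\].round(4)/round(x['width'],4)/" h.py
python3 - <<'E'
from h import *
g,a,l,Y=now();P=[]
for f in np.arange(1,11)/10: P.append(pose(g*(1-f)+f*np.array([.521,.1168,.1175]),Y*(1-f)+1.6*f,a*(1-f)+8*f,l*(1-f)-2.553*f))
rows(P,[.0876]*10)
E
```

```text
t 12.2 w 0.0876 F [-0.1 -0.6  0.5] M [-0.28  0.83  0.06] g [0.5196 0.1197 0.118 ] lean 13.1 -2.89 Y 0.759 q [ 0.65  0.13 -0.72  0.18 -0.51  1.52]
[[0.6, -0.2, -4.8, -0.0002, 0.0001, 0.0001, 0.0876], [1.3, -0.4, -9.5, -0.0004, 0.0002, 0.0001, 0.0876], [1.9, -0.6, -14.3, -0.0006, 0.0003, 0.0002, 0.0876], [2.5, -0.7, -19.1, -0.0008, 0.0004, 0.0002, 0.0876], [3.1, -0.9, -23.9, -0.001, 0.0006, 0.0003, 0.0876], [3.8, -1.0, -28.7, -0.0013, 0.0007, 0.0003, 0.0876], [4.4, -1.1, -33.5, -0.0015, 0.0009, 0.0004, 0.0876], [5.0, -1.1, -38.3, -0.0017, 0.001, 0.0004, 0.0876], [5.6, -1.2, -43.1, -0.002, 0.0012, 0.0005, 0.0876], [6.2, -1.2, -47.8, -0.0022, 0.0014, 0.0005, 0.0876]]
```

move_arm:
  deltas:
    - [[0.6, -0.2, -4.8, -0.0002, 0.0001, 0.0001, 0.0876], [1.3, -0.4, -9.5, -0.0004, 0.0002, 0.0001, 0.0876], [1.9, -0.6, -14.3, -0.0006, 0.0003, 0.0002, 0.0876], [2.5, -0.7, -19.1, -0.0008, 0.0004, 0.0002, 0.0876], [3.1, -0.9, -23.9, -0.001, 0.0006, 0.0003, 0.0876], [3.8, -1.0, -28.7, -0.0013, 0.0007, 0.0003, 0.0876], [4.4, -1.1, -33.5, -0.0015, 0.0009, 0.0004, 0.0876], [5.0, -1.1, -38.3, -0.0017, 0.001, 0.0004, 0.0876], [5.6, -1.2, -43.1, -0.002, 0.0012, 0.0005, 0.0876], [6.2, -1.2, -47.8, -0.0022, 0.0014, 0.0005, 0.0876], [6.2, -1.2, -47.8, -0.0022, 0.0014, 0.0005, 0.0876]]

```text
t: 13.12
eef_pos: [0.523, 0.1179, 0.0984]
ee_rot: [3.023, -0.074, 1.6]
force: [0.2, 0.6, 0.2]
width: 0.0875
```

```bash
python3 - <<'E'
from h import *
now(); s=grab('scene');t=grab('top')
cv2.imwrite('pics/c8.png',np.vstack([cv2.resize(t['frame'][60:240,180:400],(700,290)),cv2.resize(s['frame'][0:220,220:420],(700,300))]))
E
```

```text
t 13.12 w 0.0875 F [0.2 0.6 0.2] M [-0.41  0.37  0.02] g [0.5208 0.1164 0.1172] lean 8.0 -2.56 Y 1.596 q [ 0.59  0.18 -0.57  0.   -0.68  2.58]
```

View pics/c8.png

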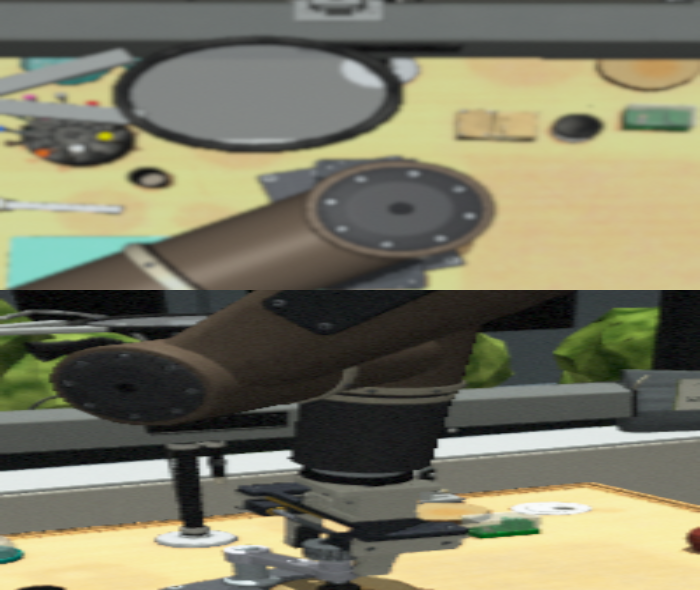

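Head and lens stay apart, and the fingers straddle the knob. Gripping to turn.

move_arm:
  deltas:
    - [[0, 0, 0, 0, 0, 0, 0.04], [0, 0, 0, 0, 0, 0, 0.04], [0, 0, 0, 0, 0, 0, 0.04], [0, 0, 0, 0, 0, 0, 0.04], [0, 0, 0, 0, 0, 0, 0.04], [0, 0, 0, 0, 0, 0, 0.04], [0, 0, 0, 0, 0, 0, 0.04], [0, 0, 0, 0, 0, 0, 0.04]]
  force: 12

```text
t: 13.88
eef_pos: [0.5245, 0.1183, 0.099]
ee_rot: [3.02, -0.075, 1.6]
force: [8.1, -2.2, -4.7]
width: 0.0465
```

```bash
python3 - <<'E'
from h import *
g,a,l,Y=now();P=[]
for f in np.arange(1,11): P.append(pose(g+np.array([0,0,-.00025*f]),Y-.1*f,a,l))
rows(P,[.04]*10)
E
```

```text
t 13.88 w 0.0465 F [ 8.1 -2.2 -4.7] M [-1.18 -2.07 -0.4 ] g [0.5222 0.1168 0.1178] lean 8.2 -2.57 Y 1.595 q [ 0.59  0.18 -0.57  0.   -0.67  2.58]
[[0.0, -0.0, 5.7, -0.0, -0.0, 0.0002, 0.04], [0.0, -0.0, 11.5, -0.0, -0.0001, 0.0005, 0.04], [0.0, -0.0, 17.2, -0.0001, -0.0001, 0.0007, 0.04], [0.0, -0.0, 22.9, -0.0001, -0.0001, 0.001, 0.04], [0.0, -0.0, 28.6, -0.0001, -0.0002, 0.0012, 0.04], [0.0, -0.0, 34.4, -0.0001, -0.0002, 0.0015, 0.04], [0.0, -0.0, 40.1, -0.0001, -0.0002, 0.0017, 0.04], [0.0, -0.0, 45.8, -0.0001, -0.0002, 0.002, 0.04], [0.0, -0.0, 51.6, -0.0002, -0.0003, 0.0022, 0.04], [0.0, -0.0, 57.3, -0.0002, -0.0003, 0.0025, 0.04]]
```

move_arm:
  deltas:
    - [[0, 0, 0, 0, 0.0018, 0, 0.04], [0, 0, 5.7, 0, 0.002, 0.0002, 0.04], [0, 0, 11.5, 0, 0.002, 0.0005, 0.04], [0, 0, 17.2, 0, 0.002, 0.0007, 0.04], [0, 0, 22.9, 0, 0.002, 0.001, 0.04], [0, 0, 28.6, 0, 0.002, 0.0012, 0.04], [0, 0, 34.4, 0, 0.002, 0.0015, 0.04], [0, 0, 40.1, 0, 0.002, 0.0017, 0.04], [0, 0, 45.8, 0, 0.002, 0.002, 0.04], [0, 0, 51.6, 0, 0.002, 0.0022, 0.04], [0, 0, 57.3, 0, 0.002, 0.0025, 0.04], [0, 0, 57.3, 0, 0.002, 0.0025, 0.04]]

```text
t: 14.88
eef_pos: [0.5248, 0.1181, 0.0961]
ee_rot: [3.141, -0.14, 0.591]
force: [-1.3, 1.3, -1.3]
width: 0.0447
```

```bash
python3 - <<'E'
from h import *
g,a,l,Y=now();P=[]
for f in np.arange(1,11): P.append(pose(g+np.array([0,0,-.00025*f]),Y-.1*f,a,l))
rows(P[4::5],[.04]*10)
E
```

```text
t 14.88 w 0.0447 F [-1.3  1.3 -1.3] M [-0.22  0.67 -0.02] g [0.5226 0.1167 0.1149] lean 8.0 -2.56 Y 0.591 q [ 0.59  0.19 -0.57  0.   -0.67  1.57]
[[0.0, 0.0, 28.6, -0.0002, -0.0, 0.0012, 0.04], [0.0, 0.0, 57.3, -0.0003, -0.0, 0.0025, 0.04]]
```

move_arm:
  deltas:
    - [[0, 0, 5.7, 0, 0, 0.0002, 0.04], [0, 0, 11.5, 0, 0, 0.0005, 0.04], [0, 0, 17.2, 0, 0, 0.0007, 0.04], [0, 0, 22.9, 0, 0, 0.001, 0.04], [0, 0, 28.6, 0, 0, 0.0012, 0.04], [0, 0, 34.4, 0, 0, 0.0015, 0.04], [0, 0, 40.1, 0, 0, 0.0017, 0.04], [0, 0, 45.8, 0, 0, 0.002, 0.04], [0, 0, 51.6, 0, 0, 0.0022, 0.04], [0, 0, 57.3, 0, 0, 0.0025, 0.04], [0, 0, 57.3, 0, 0, 0.0025, 0.04]]

```text
t: 15.8
eef_pos: [0.5248, 0.1182, 0.0935]
ee_rot: [-3.025, -0.076, -0.411]
force: [-0.7, 2.1, 0.6]
width: 0.0461
```

```bash
python3 -c "
from h import *
now()"
```

```text
t 15.8 w 0.0461 F [-0.7  2.1  0.6] M [-0.4   1.05 -0.01] g [0.5227 0.1167 0.1123] lean 8.0 -2.56 Y -0.406 q [ 0.59  0.19 -0.57  0.   -0.67  0.58]
```

move_arm:
  deltas:
    - [[0, 0, 5.7, 0, 0, 0.0002, 0.04], [0, 0, 11.5, 0, 0, 0.0004, 0.04], [0, 0, 17.2, 0, 0, 0.0006, 0.04], [0, 0, 22.9, 0, 0, 0.0008, 0.04], [0, 0, 28.6, 0, 0, 0.001, 0.04], [0, 0, 34.4, 0, 0, 0.0012, 0.04], [0, 0, 40.1, 0, 0, 0.0014, 0.04], [0, 0, 45.8, 0, 0, 0.0016, 0.04]]

```text
t: 16.47
eef_pos: [0.5249, 0.1182, 0.0917]
ee_rot: [-3.006, 0.03, -1.201]
force: [-0.0, 0.5, -2.2]
width: 0.047
```

```bash
python3 -c "
from h import *
now()"
```

```text
t 16.47 w 0.047 F [-0.   0.5 -2.2] M [-0.29  0.92  0.08] g [0.5227 0.1167 0.1106] lean 7.9 -2.56 Y -1.203 q [ 0.59  0.2  -0.57  0.   -0.66 -0.22]
```

move_arm:
  deltas:
    - [[0, 0, 5.7, 0, 0, 0.0001, 0.04], [0, 0, 11.5, 0, 0, 0.0002, 0.04], [0, 0, 17.2, 0, 0, 0.0003, 0.04], [0, 0, 22.9, 0, 0, 0.0004, 0.04], [0, 0, 28.6, 0, 0, 0.0005, 0.04]]

```text
t: 16.88
eef_pos: [0.5249, 0.1183, 0.091]
ee_rot: [-3.037, 0.091, -1.698]
force: [0.5, 1.3, -5.8]
width: 0.046
```

```bash
python3 -c "
from h import *
now()"
```

```text
t 16.88 w 0.046 F [ 0.5  1.3 -5.8] M [0.04 0.6  0.12] g [0.5227 0.1168 0.1098] lean 8.0 -2.56 Y -1.703 q [ 0.59  0.2  -0.57 -0.   -0.66 -0.72]
```

move_arm:
  deltas:
    - [[0, 0, 5.7, 0, 0, 0.0005, 0.04], [0, 0, 11.5, 0, 0, 0.0009, 0.04], [0, 0, 17.2, 0, 0, 0.0012, 0.04], [0, 0, 22.9, 0, 0, 0.0014, 0.04]]

```text
t: 17.22
eef_pos: [0.525, 0.1183, 0.0898]
ee_rot: [-3.08, 0.125, -2.098]
force: [-1.4, 1.2, -1.4]
width: 0.0453
```

```bash
python3 -c "
from h import *
now()"
```

```text
t 17.22 w 0.0453 F [-1.4  1.2 -1.4] M [-0.11  0.97  0.18] g [0.5228 0.1168 0.1087] lean 7.9 -2.56 Y -2.102 q [ 0.59  0.2  -0.58  0.   -0.66 -1.12]
```

move_arm:
  deltas:
    - [[0, 0, 0, 0, 0, 0, 0.04], [0, 0, 5, 0, 0, 0.0001, 0.04], [0, 0, 10, 0, 0, 0.0002, 0.04], [0, 0, 15, 0, 0, 0.0003, 0.04]]
  force: 25

```text
t: 17.55
eef_pos: [0.5257, 0.119, 0.09]
ee_rot: [-3.114, 0.138, -2.358]
force: [-0.9, 4.1, -1.6]
width: 0.0446
```

```bash
python3 -c "
from h import *
now()"
```

```text
t 17.55 w 0.0446 F [-0.9  4.1 -1.6] M [1.5  1.04 0.91] g [0.5235 0.1175 0.1088] lean 8.0 -2.56 Y -2.36 q [ 0.59  0.2  -0.57  0.   -0.66 -1.38]
```

Torque jumped to 0.9 N·m as a pure couple after about 3.95 rad, so the knob is at its stop. Opening, then sliding out level toward the robot, away from the lens.

move_arm:
  deltas:
    - [[0, 0, 0, 0, 0, 0, 0.055], [0, 0, 0, 0, 0, 0, 0.07], [0, 0, 0, 0, 0, 0, 0.0876], [0, 0, 0, 0, 0, 0, 0.0876], [0, 0, 0, 0, 0, 0, 0.0876], [0, 0, 0, 0, 0, 0, 0.0876]]

```text
t: 18.05
eef_pos: [0.5259, 0.1185, 0.0901]
ee_rot: [-3.114, 0.138, -2.362]
force: [0.3, -0.7, 0.2]
width: 0.0791
```

```bash
python3 - <<'E'
from h import *
g,a,l,Y=now()
d=np.array([-.71,-.70,0])
rows([pose(g+.1*d+[0,0,.002],Y,a,l),pose(g+.15*d+[0,0,.06],Y,a,l)],[.0876]*2)
E
```

```text
t 18.05 w 0.0791 F [ 0.3 -0.7  0.2] M [-0.19  0.48  0.01] g [0.5236 0.1171 0.109 ] lean 8.0 -2.56 Y -2.364 q [ 0.59  0.2  -0.57  0.   -0.66 -1.38]
[[-0.0, -0.0, -0.0, 0.0985, -0.0003, -0.0157, 0.0876], [-0.0, -0.0, -0.0, 0.1399, -0.002, -0.0799, 0.0876]]
```

move_arm:
  deltas:
    - [[0, 0, 0, 0, 0, 0, 0.0876], [0, 0, 0, 0.012, 0, -0.0019, 0.0876], [0, 0, 0, 0.025, 0, -0.004, 0.0876], [0, 0, 0, 0.04, 0, -0.0064, 0.0876], [0, 0, 0, 0.055, 0, -0.0088, 0.0876], [0, 0, 0, 0.07, 0, -0.0112, 0.0876], [0, 0, 0, 0.085, 0, -0.0135, 0.0876], [0, 0, 0, 0.0985, 0, -0.0157, 0.0876], [0, 0, 0, 0.0985, 0, -0.0157, 0.0876]]

```text
t: 18.8
eef_pos: [0.4519, 0.0468, 0.0921]
ee_rot: [-3.115, 0.137, -2.365]
force: [-1.3, -0.2, -0.5]
width: 0.0877
```

```bash
python3 - <<'E'
from h import *
g,a,l,Y=now()
rows([pose([.46,-.15,.19],Y,a,l)],[.0876]) 
E
```

```text
t 18.8 w 0.0877 F [-1.3 -0.2 -0.5] M [-0.26  0.45 -0.06] g [0.4497 0.0453 0.1109] lean 8.0 -2.56 Y -2.366 q [ 0.53  0.06 -0.73 -0.01 -0.64 -1.32]
[[-0.0, 0.0, 0.0, 0.1176, -0.149, -0.0922, 0.0876]]
```

move_arm:
  deltas:
    - [[0, 0, 0, 0.013, -0.016, -0.01, 0.0876], [0, 0, 0, 0.026, -0.033, -0.02, 0.0876], [0, 0, 0, 0.039, -0.05, -0.03, 0.0876], [0, 0, 0, 0.052, -0.066, -0.04, 0.0876], [0, 0, 0, 0.065, -0.083, -0.051, 0.0876], [0, 0, 0, 0.078, -0.1, -0.061, 0.0876], [0, 0, 0, 0.091, -0.116, -0.071, 0.0876], [0, 0, 0, 0.104, -0.132, -0.081, 0.0876], [0, 0, 0, 0.117, -0.149, -0.092, 0.0876], [0, 0, 0, 0.117, -0.149, -0.092, 0.0876], [0, 0, 0, 0.117, -0.149, -0.092, 0.0876]]

```text
t: 19.72
eef_pos: [0.4656, -0.147, 0.1715]
ee_rot: [-3.114, 0.138, -2.365]
force: [0.4, -0.5, -0.5]
width: 0.0875
```

```bash
python3 - <<'E'
from h import *
now(); s=grab('scene','s9.png');t=grab('top','t9.png')
a=cv2.imread('pics/scene1.png')
cv2.imwrite('pics/c9.png',np.vstack([np.hstack([cv2.resize(t['frame'][140:240,250:350],(400,300)),cv2.resize(s['frame'][150:250,260:360],(400,300))]),np.hstack([cv2.resize(t['frame'],(400,250)),cv2.resize(s['frame'],(400,250))])]))
E
```

```text
t 19.72 w 0.0875 F [ 0.4 -0.5 -0.5] M [-0.17  0.46  0.04] g [ 0.4634 -0.1485  0.1903] lean 8.1 -2.56 Y -2.367 q [ 0.04  0.04 -0.5  -0.09 -0.91 -0.78]
```

View pics/c9.png

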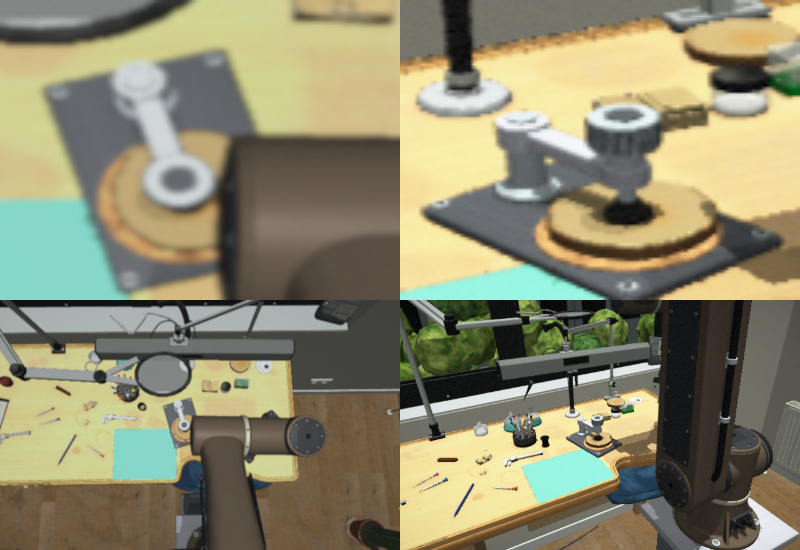

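```bash
python3 - <<'E'
from h import *; import pickle
t0,s0=pickle.load(open('f1.pkl','rb'));t=grab('top');s=grab('scene')
print(tri(t,(295,200),s,(315.5,188.3)))
# shift of disc's front rim (scene) between start and now
for n,(y,x,h,w) in dict(discfront=(222,292,26,60),base=(225,265,15,25),pillar=(185,280,25,20)).items():
    tm=s0['frame'][y:y+h,x:x+w];r=cv2.matchTemplate(s['frame'][y-5:y+h+5,x-5:x+w+5],tm,cv2.TM_CCOEFF_NORMED);_,m,_,loc=cv2.minMaxLoc(r);print(n,m,loc[0]-5,loc[1]-5)
d=cv2.absdiff(s['frame'],s0['frame']).max(2)>60;d[:,400:]=0
c=[cv2.boundingRect(k)+(int(cv2.contourArea(k)),) for k in cv2.findContours(d.astype('uint8'),0,2)[0] if cv2.contourArea(k)>6];print(c)
cv2.imwrite('pics/c10.png',cv2.resize(s['frame'][165:235,285:355],(700,560),interpolation=cv2.INTER_CUBIC))
E
```

```text
(array([0.52345346, 0.11465989, 0.12258815]), np.float64(0.0003565697295119105))
discfront 0.8539251089096069 0 0
base 0.9994236826896667 0 0
pillar 0.7813543081283569 0 0
[(385, 325, 15, 20, 104), (335, 218, 4, 6, 10), (293, 212, 6, 4, 9), (344, 210, 56, 40, 1448), (300, 209, 26, 17, 186), (301, 208, 8, 4, 8), (292, 161, 41, 49, 748), (393, 13, 7, 10, 40)]
```

View pics/c10.png

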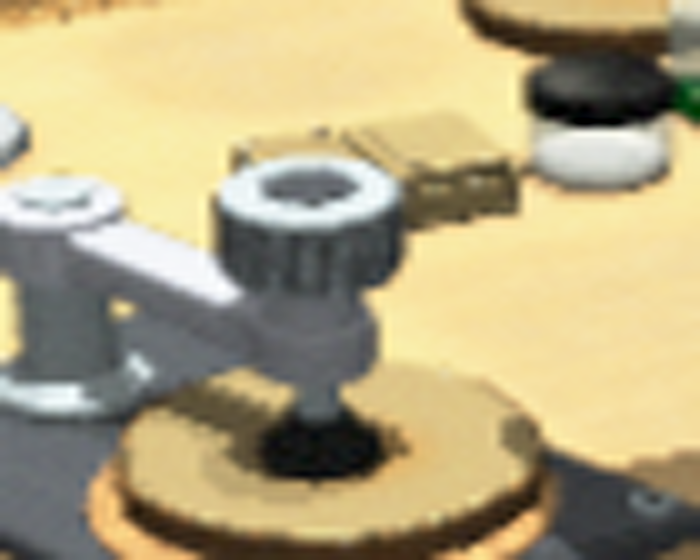

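```bash
python3 -c "
from h import *
print(arm.job_done())"
```

```text
the job is handed in; nothing more can be done
None
```

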